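Open the wax dispenser and lock its filling strainer in the neck

TASK

The wax dispenser is about to be filled: press its black dome cap down against the spring, twist it about a quarter turn anticlockwise until its ears are clear of the hooks, lift it off and stand it, flange down, in the steel tray. Then lift the steel strainer out of the tray by its bail, lower it into the open filler neck with its two lugs through the two gaps, and twist it clockwise until the lugs meet the stops and drop into the locking notches; let go and leave the neck open. Do not drop either part, and leave the bottle, the cassette rack and the stacked moulds where they are.

Things in the scene. Friction and masses are not known exactly. Their poses are not given: they have to be found in the camera images.
- tank: Wax dispenser, fixed: white tank 220 x 220 mm, its steel top 140 mm above the bench, a round filler neck in the middle. Origin on the bench straight below the neck's axis; z up, x towards the back. The front, at -x, has thermostat and tap; a drip dish reaches to x = -172 mm.
- neck (a point): Centre of the neck's top edge, 165.5 mm above the bench, axes as the tank's. Steel tube, 82 mm bore, 91 mm outside. A sprung black rubber seal ring stands on the edge: its top is 7.5 mm above it when free, 4.5 mm under the locked cap; it can be pressed level with the edge. Inside are, going down, a flange with two gaps and a ledge with two notches (see gap and notch).
- hooks (a point): On the neck's axis, 175 mm above the bench, the underside level of two curved steel hooks that stand round the neck (97 mm inside, 125 mm outside diameter, tops at 180 mm). Seen from above each covers the arc from 14 degrees clockwise to 54 degrees anticlockwise of the tank's +y and -y. At its clockwise end is a stop; a tooth hangs 3 mm down just past the ear's seat.
- gap (a point): Middle of the gap at the tank's +x side, 37 mm from the neck's axis, at the flange's top, 7 mm below the neck's edge; the twin gap is opposite, at -x. Gaps are 35 degrees (22 mm) wide, for the strainer's lugs. The flange has 67 mm bore and is 4 mm thick. Below it, 19.5 mm under the neck's edge, a ledge of 67 mm bore carries the lugs as they slide round.
- notch (a point): Middle of the floor of one locking notch in the ledge, 37 mm from the axis, 23.5 mm below the neck's edge, 60 degrees clockwise (from above) of the +x gap; its twin is opposite. Notches are 20 mm wide, 4 mm below the ledge. A stop closes the far end of each notch, another the anticlockwise side of each gap: lugs can only travel clockwise from gap to notch.
- cap: Black dome cap, 0.12 to 0.2 kg. Origin on its axis at the flange's underside, z up. Flange 92 mm diameter, 5 mm thick; spigot ring below it, 78 mm diameter, 6 mm deep, on which it stands. At the start it is locked with its origin 170 mm above the bench, ears under the hooks (cap y along tank y within 2 degrees), pushed up by the seal with about 6 N; freed, the seal lifts it to 173 mm.
- cap_grip (a point): On the cap's axis, 40 mm above its origin: the height to grip the round dome, 66 mm diameter, from 5 to 57 mm above the origin, in any direction across it. To free the cap push it down 3 to 4.5 mm (4.5 is the end stop, about 10 N) and keep it down for the first 30 degrees of the anticlockwise turn; the ears are clear of the hooks from 65 to 155 degrees of turn.
- cap_ear (a point): Middle of the cap's ear on its +y side, 53 mm from its axis; its twin is at -y. Ears are 14 mm wide, 5 mm thick, level with the flange, and reach 57 mm from the axis.
- strainer: Steel mesh strainer basket, 60 mm diameter, 115 mm tall in all, 0.15 to 0.25 kg, standing upright in the tray. Origin at the centre of its underside, z up, x along its lugs and its bail.
- strainer_lugs (a point): On the strainer's axis at the underside of its two lugs, 45 mm above its origin. Lugs lie along its +x and -x, 12 mm wide, 5 mm thick, and reach 39 mm from the axis. Seated, this point is on the neck's axis at the height of point notch, and the strainer's x (either way round) is 60 degrees clockwise of the tank's x.
- strainer_bail (a point): Centre of the bail's flat bar, 106 mm above the strainer's origin. The bar runs along the strainer's x, 56 mm long, 10 mm thick in y, 18 mm high, on two legs at its ends with open space below: grip it across its thickness.
- tray: Steel tray, fixed, 200 mm (x) by 280 mm (y), floor 4 mm thick, lip 14 mm high and 4 mm thick. Origin at the centre of its underside. The strainer stands in its -y half, 65 to 80 mm from the middle; the +y half is free for the cap.
- bottle: Bystander: amber bottle, 56 mm diameter, 95 mm tall, on the bench; origin under its base.
- cassettes: Bystander: grey rack with white tissue cassettes, 70 x 72 x 36 mm, on the bench; origin under its base.
- moulds: Bystander: stack of steel embedding moulds, 80 x 56 x 22 mm, on the bench; origin under its base.
Not all that is in view belongs to the job. Leave any green or yellow look-alike of the strainer alone.

How it is judged:
By the outcome, as a careful person would: the job done as asked, in the order asked, and still so for the second after the job is handed in, with the robot touching nothing.
It also fails if it takes over 72 s, if anything falls off the work surface, if the arm or the gripper's body presses on something with over 40 N, if the wrist force passes 120 N, or if a joint passes its speed limit or range.

ROBOT

A 6-joint arm with a two-finger parallel gripper is mounted at the origin on the work surface. World frame = base frame: x ahead of the robot, y to its left, z up, the work surface at z = 0. Lengths are in m, angles in rad, forces in N, time in s.
With the tool pointing down it reaches from about 0.325 to 0.9 m from the base axis. Payload 3.5 kg.
Tool frame: the origin (TCP) lies on the mounting face of the last link; the fingertips stand 173 mm ahead of it and the grasp point (between the pads) lies 155 mm ahead of it; z points along the fingers, y is the line along which they close (so a half turn about z gives the same grasp; the last joint's range is limited). The gripper opens to 85 mm and grips with 20 to 120 N. Pads are 22 mm wide; open, the fingers measure 114 mm over their backs; the gripper's body (76 mm by 85 mm) begins 54 mm behind the grasp point. The pads swing forward as they close: fully open they stand 13 mm farther back than shut.
Start: joints at [-1.212, 0.276, -0.026, 1.268, 0, 1.467], TCP at [0.278, -0.56, 0.405] pointing down, gripper open.
Joint ranges: [-3.12, 3.12], [-0.85, 1.88], [-1.08, 1.24], [-1.95, 2.15], [-1.57, 1.53], [-3.14, 3.14]. Speed limits (rad/s): [2.57, 2.57, 3.14, 3.14, 3.14, 3.14].

INTERFACE

Orientations are given as a unit quaternion [x, y, z, w].
In Python, from cell import bot gives the robot as it stands. The module is installed in compiled form; this text tells all that it offers.
- The arm moves only by the tool jog_arm, never from a script. Its arguments are lists of equal length, an entry for each row: "travel": the shift along the world's x, y, z scaled (see below), a list of three; "rot": the turn, a rotation vector about the world's x, y, z scaled (see below), a list of three. In form: {"travel": [[tx, ty, tz], ...], "rot": [[ax, ay, az], ...]}. A call has 1 to 8 rows; each row is the pose to reach, as a shift and turn from the pose commanded when the call began, turning the shorter way round; what a row does not reach only later rows make up. The controller multiplies each number of a shift by 250 mm and each number of a turn by pi rad. A row lasts 1/12 s, in which the tool goes at most 41.7 mm and 7.16 degrees, less where a joint would pass 70% of its speed; a pose out of reach is approached as far as the arm can. A call with a number of a shift or a turn outside -1 to 1 is refused whole. A call with a gripper value outside its range is refused whole. "hand" is the gripper's target within -1 to 1 (shut at 1, half-way at 0, fully open at -1), set as the call begins (left out, the last holds). The fingers move at their own pace and stop on an object; "squeeze" is the grip in N (left out, the last holds). Time passes only in rows, so rows that repeat a pose let the fingers close. It gives the time, the measured TCP pose, the force, the opening and the grip force at its end, in the units of the state.
- bot.read_state(): the state, without advancing time (a new reading comes with each control period).
- bot.capture(name): name is "scene" or "top" or "wrist"; returns a dict with "pixels" (420x560x3 uint8, red, green, blue), "K" (3x3 intrinsics, pixels), "world_to_cam" (4x4, takes a point from world to camera coordinates). Camera axes: x right, y down, z forward; pixel columns grow to the right and rows downward; lengths in m; the calibration is good to about 2 mm. The wrist camera is an equidistant fisheye: a pixel r from the principal point sees the ray r / f radians off the axis. A picture is of the moment at which its call begins. There is no depth.
- bot.sign_off(): hands the job in; it is judged then, once.
The state is a dict: "time_s": time; "joints": joint angles; "dq": joint speeds; "joint_torque": joint torques, N m; "eef_pos": TCP position; "eef_rot": TCP orientation; "contact_force": force on the tool from outside, world axes, zero at the start; "torque": the same for the moment, N m; "grip_width": finger opening in m; "finger_force": force on a finger pad.
Only numpy, scipy, OpenCV 4.12 (cv2) and the standard library are available. Lean on these libraries where they do the work, as an engineer would, in place of code of your own. Each camera call takes 0.05 s, during which the arm holds its last target. There are 200 camera calls.

## Working session

There is one attempt and no reset: what is moved stays moved. The work goes in short steps, Python scripts to look and compute and a tool call to move; the robot and the scene stay as the last step left them, time stands still between calls to the robot, and variables do not carry over. Pictures are saved under pics/ and viewed, at most 10 in all, crops included, and the job is handed in when it is done.

Besides the shell and the picture viewer there is one more tool, called after "Emit:" as name(argument=value, ...), one argument or row to a line, values as JSON. jog_arm: Moves the arm, as the interface text tells. Its arguments: {"type":"object","properties":{"travel":{"type":"array","items":{"type":"array","items":{"type":"number"}}},"rot":{"type":"array","items":{"type":"array","items":{"type":"number"}}},"hand":{"type":"number"},"squeeze":{"type":"number"}},"required":["travel","rot"]}

```bash
mkdir -p pics
cat > h.py <<'E'
import numpy as np, cv2
from cell import bot
def snap(cam,name):
    c=bot.capture(cam); cv2.imwrite(f'pics/{name}.png',c['pixels'][:,:,::-1]); np.savez(f'pics/{name}.npz',**{k:np.array(v) for k,v in c.items()}); return c
def load(n): return dict(np.load(f'pics/{n}.npz'))
def ray(c,u,v,fish=False):
    K=c['K']; T=c['world_to_cam']; x=(u-K[0,2])/K[0,0]; y=(v-K[1,2])/K[1,1]
    if fish:
        r=np.hypot(x,y); d=np.array([np.sin(r)*x/r,np.sin(r)*y/r,np.cos(r)]) if r>1e-9 else np.array([0,0,1.])
    else: d=np.array([x,y,1])
    R=T[:3,:3]; return -R.T@T[:3,3], R.T@d
def at(c,u,v,z,fish=False):
    o,d=ray(c,u,v,fish); return o+d*(z-o[2])/d[2]
def proj(c,p,fish=False):
    q=c['world_to_cam'][:3,:3]@p+c['world_to_cam'][:3,3];K=c['K']
    if fish:
        r=np.hypot(q[0],q[1]);a=np.arctan2(r,q[2]);k=a/max(r,1e-9);x,y=q[0]*k,q[1]*k
    else: x,y=q[0]/q[2],q[1]/q[2]
    return np.array([K[0,0]*x+K[0,2],K[1,1]*y+K[1,2]])
E
python3 - <<'E'
from h import *
for n in ('scene','top','wrist'):
    c=snap(n,n+'0'); print(n,ray(c,280,210)[0], c['K'][0,0])
s=bot.read_state(); print(s)
a=cv2.imread('pics/scene0.png');
E
```

```text
scene [1.19843371 0.12936086 1.24936134] 466.5331775705049
top [ 0.45528646 -0.09781791  1.12598517] 391.4478543717661
wrist [ 0.34212589 -0.52829138  0.3733393 ] 325.19226210127806
{'time_s': 0.15, 'joints': array([-1.21241463e+00,  2.76963767e-01, -2.75536337e-02,  1.26799139e+00,
       -6.60324447e-06,  1.46739984e+00]), 'dq': array([ 8.13111413e-04, -2.80483185e-03,  3.69455173e-03,  8.84404009e-04,
       -2.04585670e-03, -5.97807148e-05]), 'joint_torque': array([ 2.57640440e-04, -4.46057367e+01,  2.95639014e+01,  1.05612259e-02,
       -1.21338539e-04, -1.95304773e-05]), 'eef_pos': array([ 0.27834716, -0.55925357,  0.40381867]), 'eef_rot': array([ 9.73462960e-01,  2.28843029e-01, -1.12142877e-04, -8.48865156e-04]), 'contact_force': array([-0.27772294,  0.16654643, -0.37419418]), 'torque': array([-0.01368463,  0.00190335,  0.02782044]), 'finger_force': 0.0, 'grip_width': 0.08554323604473438}
```

View pics/top0.png

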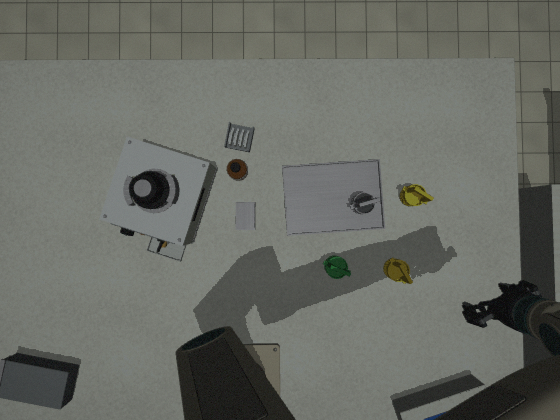

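View pics/scene0.png

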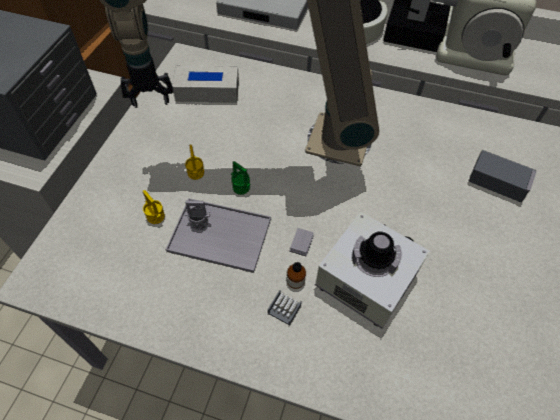

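The top view shows the tank at about (160,190) with its dish below at (167,247), the tray at (333,197), and the strainer at (362,202). The scene view shows the same layout, with the locked cap at (380,250). I'll enlarge both areas.

Run:
```python
from h import *
a=cv2.imread('pics/top0.png')
A=cv2.resize(a[130:265,95:225],None,fx=4,fy=4,interpolation=cv2.INTER_CUBIC)
B=cv2.resize(a[150:240,275:390],None,fx=3,fy=3,interpolation=cv2.INTER_CUBIC)
o=np.zeros((560,800,3),np.uint8); 
A=A[:540]; A=A[:, :520]; o[:A.shape[0],:A.shape[1]]=A
B=cv2.resize(a[180:225,335:392],None,fx=4.8,fy=4.8,interpolation=cv2.INTER_CUBIC); o[:B.shape[0],524:524+B.shape[1]]=B
cv2.imwrite('pics/c1.png',o)
c=load('top0')
for n,(u,v) in dict(tl=(283,166),tr=(379,159),br=(383,227),bl=(287,235)).items(): print(n,at(c,u,v,.014))
```

```text
tl [ 0.6051757  -0.11569395  0.014     ]
tr [ 0.62370009 -0.39051914  0.014     ]
br [ 0.42936    -0.39880744  0.014     ]
bl [ 0.40866968 -0.12562059  0.014     ]
```

View pics/c1.png

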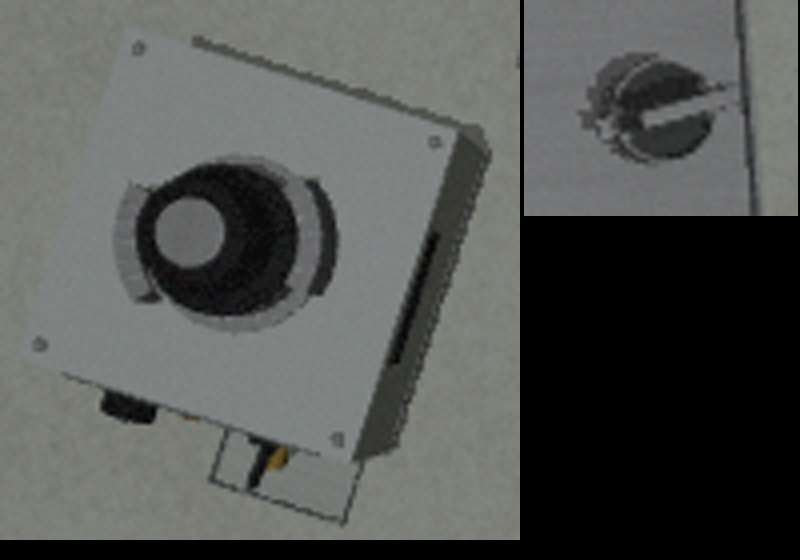

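The crop shows the tank's four screws at (139,48), (435,142), (337,440) and (40,345), and the cap top at (190,232). In the right-hand crop, the bail bar runs from about (640,122) to (738,95).

Run:
```python
from h import *
c=load('top0')
S=[at(c,95+x/4,130+y/4,.140) for x,y in ((139,48),(435,142),(337,440),(40,345))]
ctr=np.mean(S,0); xd=(S[0]+S[1]-S[2]-S[3])/2; yd=(S[0]+S[3]-S[1]-S[2])/2
print('tank',ctr,[np.linalg.norm(S[i]-S[i-1]) for i in range(4)],np.degrees(np.arctan2(xd[1],xd[0])),np.degrees(np.arctan2(-yd[0],yd[1])))
print('captop',at(c,95+190/4,130+232/4,.227))
e=[at(c,335+(x-524)/4.8,180+y/4.8,.119) for x,y in ((640,122),(738,95))]
print('bail',e,np.mean(e,0),np.degrees(np.arctan2(*(e[1]-e[0])[1::-1])))
from scipy.spatial.transform import Rotation as R
s=bot.read_state(); print(R.from_quat(s['eef_rot']).as_matrix())
for n,u,v in(('bottle',237,169),('cass',239,137),('mould',245,215),('green',337,267),('yel1',398,270),('yel2',415,195)): print(n,at(c,u,v,.03))
c=load('wrist0'); s=s; M=R.from_quat(s['eef_rot']).as_matrix(); T=c['world_to_cam']
print('cam in tool',M.T@(-T[:3,:3].T@T[:3,3]-s['eef_pos']),'axes',M.T@T[:3,:3].T)
```

```text
tank [0.52739702 0.2102384  0.14      ] [np.float64(0.19664821762378007), np.float64(0.19624720413928545), np.float64(0.19696324871523507), np.float64(0.1955995812930226)] -18.037878159038787 -18.062234395454325
captop [0.52763969 0.21048036 0.227     ]
bail [array([ 0.48782242, -0.30969401,  0.119     ]), array([ 0.50199614, -0.36269536,  0.119     ])] [ 0.49490928 -0.33619469  0.119     ] -75.02819549807529
[[ 8.95261711e-01  4.45540234e-01 -6.06847621e-04]
 [ 4.45540615e-01 -8.95260295e-01  1.60135134e-03]
 [ 1.70179872e-04 -1.70400381e-03 -9.99998534e-01]]
bottle [0.59530562 0.01380672 0.03      ]
cass [0.6857536  0.00790838 0.03      ]
mould [ 0.46601903 -0.00815916  0.03      ]
green [ 0.31924791 -0.26403749  0.03      ]
yel1 [ 0.30953499 -0.43449825  0.03      ]
yel2 [ 0.51896202 -0.4861725   0.03      ]
cam in tool [0.07088838 0.00074871 0.0304902 ] axes [[-4.54488205e-06 -9.60478853e-01 -2.78352965e-01]
 [ 9.99999996e-01  1.89258066e-05 -8.16327536e-05]
 [ 8.36745879e-05 -2.78352965e-01  9.60478849e-01]]
```

Emit:
jog_arm(
  travel=[
    [0.32,1,0.16],
    [0.32,1,0.16],
    [0.32,1,0.16],
    [0.32,1,0.16],
    [0.32,1,0.16],
    [0.32,1,0.16],
    [0.32,1,0.16],
  ],
  rot=[
    [0,0,0.186],
    [0,0,0.186],
    [0,0,0.186],
    [0,0,0.186],
    [0,0,0.186],
    [0,0,0.186],
    [0,0,0.186],
  ],
  hand=-1,
  squeeze=60,
)

```text
time_s: 0.73
eef_pos: [0.3587, -0.3054, 0.4453]
eef_rot: [0.865, 0.501, 0.001, -0.001]
contact_force: [0.6, -0.4, 1.5]
grip_width: 0.0855
finger_force: 0.0
```

Emit:
jog_arm(
  travel=[
    [0.32,1,0.1],
    [0.32,1,0.1],
    [0.32,1,0.1],
    [0.32,1,0.1],
    [0.32,1,0.1],
    [0.32,1,0.1],
    [0.32,1,0.1],
  ],
  rot=[
    [0,0,0],
    [0,0,0],
    [0,0,0],
    [0,0,0],
    [0,0,0],
    [0,0,0],
    [0,0,0],
  ],
)

```text
time_s: 1.32
eef_pos: [0.4389, -0.0556, 0.4703]
eef_rot: [0.865, 0.502, 0.001, -0.0]
contact_force: [0.0, -1.1, -0.1]
grip_width: 0.0854
finger_force: 0.0
```

Emit:
jog_arm(
  travel=[
    [0.3,0.8,0],
    [0.3,0.8,0],
    [0.3,0.8,0],
    [0.3,0.8,0],
    [0.3,0.8,0],
    [0.3,0.8,0],
    [0.3,0.8,0],
  ],
  rot=[
    [0,0,0],
    [0,0,0],
    [0,0,0],
    [0,0,0],
    [0,0,0],
    [0,0,0],
    [0,0,0],
  ],
)

```text
time_s: 1.9
eef_pos: [0.5139, 0.1426, 0.469]
eef_rot: [0.865, 0.501, -0.0, -0.0]
contact_force: [-0.3, -0.8, 0.1]
grip_width: 0.0853
finger_force: 0.0
```

```bash
cat >> h.py <<'E'
from scipy.spatial.transform import Rotation as Rt
def st(goal=None,yaw=None):
    s=bot.read_state(); M=Rt.from_quat(s['eef_rot']).as_matrix(); th=np.degrees(np.arctan2(M[1,0],M[0,0]))
    print('t',round(s['time_s'],2),'pos',s['eef_pos'].round(4),'theta',round(th,2),'tilt',M[:2,2].round(4),'j',np.degrees(s['joints']).round(1),'F',s['contact_force'].round(1),'w',round(s['grip_width'],4),'ff',round(s['finger_force'],1))
    if goal is not None: print('travel',((np.array(goal)-s['eef_pos'])/.25).round(4))
    if yaw is not None: print('rotz',round((yaw-th)/180,4))
    if goal is not None: print('tiltfix', (np.cross(M[:,2],[0,0,-1])/np.pi).round(4))
E
python3 -c "
from h import *
snap('wrist','w1')
st((.5275,.2103,.365),60)"
```

```text
t 1.95 pos [0.5134 0.1412 0.4691] theta 60.07 tilt [-0.0015 -0.0008] j [  8.4   4.9  -7.   78.2  -0.  128.4] F [-0.8 -0.3 -0.2] w 0.0856 ff 0.0
travel [ 0.0565  0.2762 -0.4164]
rotz -0.0004
tiltfix [ 0.0003 -0.0005  0.    ]
```

View pics/w1.png

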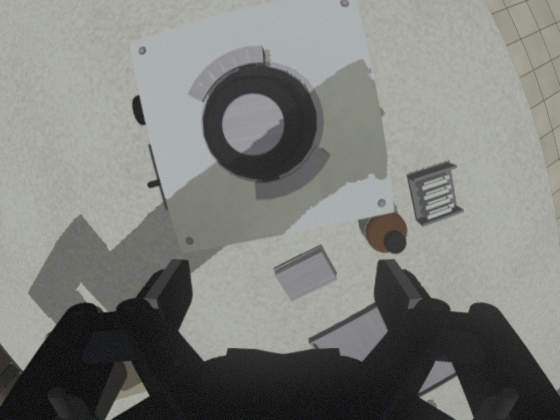

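The wrist view shows the cap top at (252,124) and the tank screws at (142,50), (345,3), (382,203) and (189,240).

```bash
python3 -c "
from h import *
c=load('w1')
print(at(c,252.5,124,.227,True)); S=[at(c,*p,.14,True) for p in((142,50),(345,3),(382,203),(189,240))]
print(np.mean(S,0)); 
for i in range(4):
  d=S[i]-S[i-1]; print(np.linalg.norm(d),np.degrees(np.arctan2(d[1],d[0]))%90)
"
```

```text
[0.52991761 0.20875161 0.227     ]
[0.53040808 0.20836339 0.14      ]
0.1960090387623989 71.90110180023837
0.1967237897281453 71.73078761037128
0.1963782481518124 71.9204216307439
0.19679145053813663 71.62335336365297
```

Emit:
jog_arm(
  travel=[
    [0.062,0.272,-0.2],
    [0.062,0.272,-0.2],
    [0.062,0.272,-0.2],
    [0.062,0.272,-0.3],
    [0.062,0.272,-0.36],
    [0.062,0.272,-0.416],
    [0.062,0.272,-0.416],
    [0.062,0.272,-0.416],
  ],
  rot=[
    [0,0,0],
    [0,0,0],
    [0,0,0],
    [0,0,0],
    [0,0,0],
    [0,0,0],
    [0,0,0],
    [0,0,0],
  ],
)

```text
time_s: 2.62
eef_pos: [0.5284, 0.2068, 0.3653]
eef_rot: [0.867, 0.499, -0.001, -0.0]
contact_force: [0.1, -0.9, 0.4]
grip_width: 0.0854
finger_force: 0.0
```

```bash
python3 -c "
from h import *
c=snap('wrist','w2')
st((.529,.2093,.365),60)
from h import proj
print(proj(c,np.array([.529,.2093,.227]),True))"
```

```text
t 2.67 pos [0.529  0.2072 0.3664] theta 59.84 tilt [ 0.0002 -0.0003] j [ 14.9  11.4 -11.9  66.7  -0.  135. ] F [-0.8 -0.3  0.9] w 0.0858 ff 0.0
travel [ 0.      0.0084 -0.0055]
rotz 0.0009
tiltfix [0.0001 0.0001 0.    ]
[279.25548869 298.38625919]
```

View pics/w2.png

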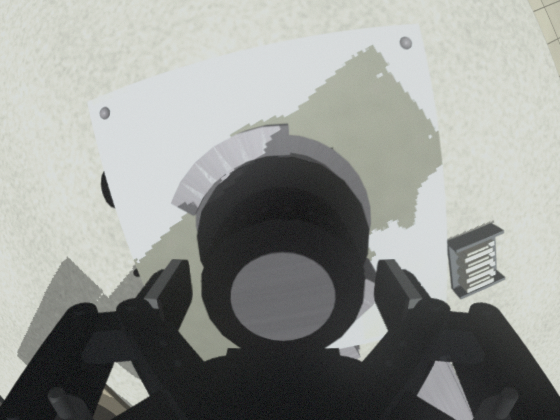

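The cap top is centred at (283,296), midway between the pads at 185 and 378. Closing now.

Emit:
jog_arm(
  travel=[
    [0.005,0.004,0],
    [0.005,0.004,0],
    [0.005,0.004,0],
    [0.005,0.004,0],
    [0.005,0.004,0],
    [0.005,0.004,0],
    [0.005,0.004,0],
    [0.005,0.004,0],
  ],
  rot=[
    [0,0,0],
    [0,0,0],
    [0,0,0],
    [0,0,0],
    [0,0,0],
    [0,0,0],
    [0,0,0],
    [0,0,0],
  ],
  hand=1,
  squeeze=60,
)

```text
time_s: 3.33
eef_pos: [0.5305, 0.2096, 0.3674]
eef_rot: [0.866, 0.5, 0.001, 0.0]
contact_force: [-3.6, -0.5, 6.6]
grip_width: 0.0646
finger_force: 68.0
```

```bash
python3 -c "
from h import *
st((.53,.2085,.365),60)"
```

```text
t 3.33 pos [0.5305 0.2096 0.3674] theta 59.95 tilt [0.0022 0.0002] j [ 15.1  11.6 -11.6  66.7  -0.  135.1] F [-3.6 -0.5  6.6] w 0.0646 ff 68.0
travel [-0.0021 -0.0043 -0.0095]
rotz 0.0003
tiltfix [-0.0001  0.0007  0.    ]
```

Emit:
jog_arm(
  travel=[
    [0,0,-0.006],
    [0,0,-0.012],
    [0,0,-0.016],
    [0,0,-0.016],
    [0,0,-0.016],
  ],
  rot=[
    [0,0,0],
    [0,0,0],
    [0,0,0],
    [0,0,0],
    [0,0,0],
  ],
)

```text
time_s: 3.75
eef_pos: [0.5305, 0.2096, 0.3638]
eef_rot: [0.866, 0.5, 0.001, 0.001]
contact_force: [-1.8, -1.1, 8.4]
grip_width: 0.065
finger_force: 68.3
```

```bash
python3 -c "
from h import *
st((.53,.2085,.361),60)"
```

```text
t 3.75 pos [0.5305 0.2096 0.3638] theta 59.95 tilt [0.0025 0.0002] j [ 15.1  11.7 -11.9  66.3  -0.  135.1] F [-1.8 -1.1  8.4] w 0.065 ff 68.3
travel [-0.0021 -0.0043 -0.0113]
rotz 0.0003
tiltfix [-0.0001  0.0008  0.    ]
```

Emit:
jog_arm(
  travel=[
    [0,0,-0.003],
    [0,0,-0.003],
    [0,0,-0.003],
    [0,0,-0.003],
    [0,0,-0.003],
    [0,0,-0.003],
    [0,0,-0.003],
    [0,0,-0.003],
  ],
  rot=[
    [0,0,0],
    [0,0,0.025],
    [0,0,0.05],
    [0,0,0.08],
    [0,0,0.11],
    [0,0,0.14],
    [0,0,0.17],
    [0,0,0.2],
  ],
)

```text
time_s: 4.42
eef_pos: [0.5303, 0.2096, 0.3633]
eef_rot: [0.668, 0.744, 0.001, 0.0]
contact_force: [-4.0, -0.8, 11.4]
grip_width: 0.0651
finger_force: 68.5
```

```bash
python3 -c "
from h import *
st((.53,.2085,.361),140); print(bot.read_state()['torque'])"
```

```text
t 4.42 pos [0.5303 0.2096 0.3633] theta 96.15 tilt [0.0017 0.0007] j [ 15.1  11.7 -11.9  66.3   0.   98.9] F [-4.  -0.8 11.4] w 0.0651 ff 68.5
travel [-0.0012 -0.0044 -0.0094]
rotz 0.2436
tiltfix [-0.0002  0.0005  0.    ]
[-0.06033824  0.92555787 -0.33199126]
```

Emit:
jog_arm(
  travel=[
    [0,0,0],
    [0,0,0],
    [0,0,0],
    [0,0,0.004],
    [0,0,0.008],
    [0,0,0.012],
    [0,0,0.012],
    [0,0,0.012],
  ],
  rot=[
    [0,0,0.035],
    [0,0,0.07],
    [0,0,0.105],
    [0,0,0.14],
    [0,0,0.18],
    [0,0,0.215],
    [0,0,0.25],
    [0,0,0.28],
  ],
)

```text
time_s: 5.08
eef_pos: [0.5303, 0.2096, 0.3656]
eef_rot: [0.287, 0.958, 0.001, 0.001]
contact_force: [-2.9, -0.2, 6.7]
grip_width: 0.0646
finger_force: 68.1
```

```bash
python3 -c "
from h import *
snap('wrist','w3')
st((.53,.2085,.361),145); print(bot.read_state()['torque'])"
```

```text
t 5.13 pos [0.5303 0.2096 0.3656] theta 146.81 tilt [0.0014 0.0006] j [ 15.1  11.6 -11.7  66.6   0.   48.3] F [-2.6  0.1  7. ] w 0.0646 ff 68.1
travel [-0.0011 -0.0046 -0.0185]
rotz -0.0101
tiltfix [-0.0002  0.0004  0.    ]
[-0.01260676  0.60424714  0.24698962]
```

View pics/w3.png

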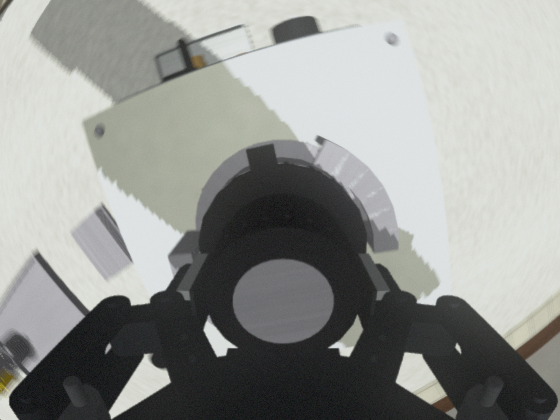

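The ear at (262,160) is clear of the hook, which starts at (318,140), so I can lift.

Emit:
jog_arm(
  travel=[
    [0,0,0.02],
    [0,0,0.05],
    [0,0,0.09],
    [0,0,0.15],
    [0,0,0.23],
    [0,0,0.32],
    [0,0,0.36],
    [0,0,0.36],
  ],
  rot=[
    [0,0,0],
    [0,0,0],
    [0,0,0],
    [0,0,0],
    [0,0,0],
    [0,0,0],
    [0,0,0],
    [0,0,0],
  ],
)

```text
time_s: 5.8
eef_pos: [0.5311, 0.2097, 0.4574]
eef_rot: [0.29, 0.957, 0.002, 0.003]
contact_force: [-0.8, 0.2, -0.8]
grip_width: 0.0647
finger_force: 67.2
```

```bash
python3 -c "
from h import *
st((.512,-.19,.4),105)"
```

```text
t 5.8 pos [0.5311 0.2097 0.4574] theta 146.33 tilt [0.006  0.0014] j [15.1  8.9 -3.8 76.9 -0.  48.7] F [-0.8  0.2 -0.8] w 0.0647 ff 67.2
travel [-0.0765 -1.5987 -0.2294]
rotz -0.2296
tiltfix [-0.0004  0.0019  0.    ]
```

Emit:
jog_arm(
  travel=[
    [-0.005,-0.05,0],
    [-0.01,-0.15,0],
    [-0.02,-0.27,0],
    [-0.03,-0.39,0],
    [-0.04,-0.51,0],
    [-0.05,-0.63,0],
    [-0.05,-0.75,0],
    [-0.05,-0.87,0],
  ],
  rot=[
    [0,0,-0.02],
    [0,0,-0.05],
    [0,0,-0.08],
    [0,0,-0.11],
    [0,0,-0.14],
    [0,0,-0.17],
    [0,0,-0.2],
    [0,0,-0.23],
  ],
)

```text
time_s: 6.47
eef_pos: [0.517, -0.0093, 0.4524]
eef_rot: [0.611, 0.792, -0.001, -0.001]
contact_force: [0.8, -1.2, -0.4]
grip_width: 0.0649
finger_force: 67.2
```

Emit:
jog_arm(
  travel=[
    [-0.005,-0.12,-0.05],
    [-0.01,-0.24,-0.15],
    [-0.02,-0.36,-0.25],
    [-0.025,-0.48,-0.35],
    [-0.025,-0.6,-0.45],
    [-0.025,-0.68,-0.55],
    [-0.025,-0.72,-0.65],
    [-0.025,-0.73,-0.75],
  ],
  rot=[
    [0,0,0],
    [0,0,0],
    [0,0,0],
    [0,0,0],
    [0,0,0],
    [0,0,0],
    [0,0,0],
    [0,0,0],
  ],
)

```text
time_s: 7.13
eef_pos: [0.5108, -0.1924, 0.2641]
eef_rot: [0.61, 0.792, -0.0, -0.0]
contact_force: [0.7, -1.3, -0.7]
grip_width: 0.0649
finger_force: 67.2
```

Emit:
jog_arm(
  travel=[
    [0,0,0],
    [0,0,0],
    [0,0,0],
  ],
  rot=[
    [0,0,0],
    [0,0,0],
    [0,0,0],
  ],
)

```text
time_s: 7.38
eef_pos: [0.5116, -0.1903, 0.2669]
eef_rot: [0.609, 0.793, 0.0, -0.0]
contact_force: [0.4, 0.0, -0.2]
grip_width: 0.0649
finger_force: 67.2
```

```bash
python3 -c "
from h import *
snap('top','t4'); st((.512,-.19,.215),105)"
```

```text
t 7.43 pos [ 0.5121 -0.1904  0.2678] theta 104.97 tilt [ 0.0019 -0.0009] j [-27.2  14.3 -21.3  54.3   0.   47.9] F [ 0.3 -0.2 -0.8] w 0.0647 ff 67.2
travel [-0.0005  0.0016 -0.2112]
rotz 0.0001
tiltfix [0.0003 0.0006 0.    ]
```

View pics/t4.png

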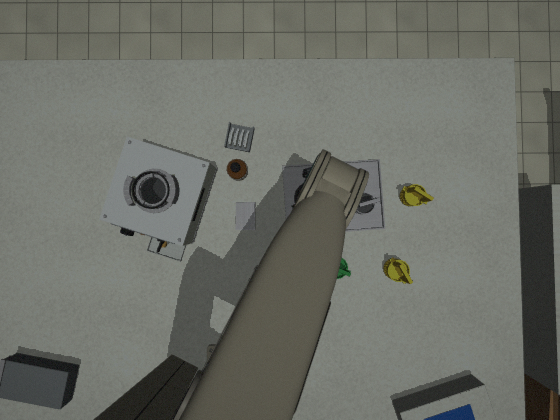

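The neck is open at (153,187) and the cap hangs over the free half of the tray. Lowering it now.

Emit:
jog_arm(
  travel=[
    [0,0,-0.05],
    [0,0,-0.12],
    [0,0,-0.18],
    [0,0,-0.21],
    [0,0,-0.22],
    [0,0,-0.225],
    [0,0,-0.23],
    [0,0,-0.23],
  ],
  rot=[
    [0,0,0],
    [0,0,0],
    [0,0,0],
    [0,0,0],
    [0,0,0],
    [0,0,0],
    [0,0,0],
    [0,0,0],
  ],
)

```text
time_s: 8.1
eef_pos: [0.5121, -0.1907, 0.2099]
eef_rot: [0.609, 0.793, 0.0, 0.001]
contact_force: [0.9, 0.1, -2.1]
grip_width: 0.0649
finger_force: 67.2
```

Emit:
jog_arm(
  travel=[
    [0,0,-0.004],
    [0,0,-0.008],
    [0,0,-0.008],
  ],
  rot=[
    [0,0,0],
    [0,0,0],
    [0,0,0],
  ],
)

```text
time_s: 8.35
eef_pos: [0.512, -0.1909, 0.2079]
eef_rot: [0.609, 0.793, 0.0, 0.001]
contact_force: [-0.4, 0.2, 2.9]
grip_width: 0.0647
finger_force: 67.6
```

Emit:
jog_arm(
  travel=[
    [0,0,0],
    [0,0,0],
    [0,0,0],
    [0,0,0],
    [0,0,0],
    [0,0,0],
  ],
  rot=[
    [0,0,0],
    [0,0,0],
    [0,0,0],
    [0,0,0],
    [0,0,0],
    [0,0,0],
  ],
  hand=-1,
)

```text
time_s: 8.85
eef_pos: [0.5114, -0.1905, 0.2069]
eef_rot: [0.609, 0.793, -0.0, -0.0]
contact_force: [-0.7, 1.2, 0.3]
grip_width: 0.0859
finger_force: 0.0
```

Emit:
jog_arm(
  travel=[
    [0,0,0.04],
    [0,0,0.12],
    [0,0,0.25],
    [0,0,0.4],
    [0,0,0.55],
    [-0.02,-0.1,0.68],
    [-0.04,-0.2,0.75],
    [-0.04,-0.25,0.75],
  ],
  rot=[
    [0,0,0],
    [0,0,0],
    [0,0,0],
    [0,0,0],
    [0,0,0],
    [0,0,0],
    [0,0,0],
    [0,0,0],
  ],
)

```text
time_s: 9.52
eef_pos: [0.5025, -0.2555, 0.4013]
eef_rot: [0.609, 0.793, -0.0, 0.006]
contact_force: [0.6, -0.1, 0.3]
grip_width: 0.0857
finger_force: 0.0
```

```bash
python3 -c "
from h import *
c=snap('wrist','w5'); st((.496,-.337,.265),105); print(proj(c,np.array([.496,-.337,.119]),True))"
```

```text
t 9.57 pos [ 0.5023 -0.2566  0.3985] theta 104.79 tilt [ 0.0066 -0.0063] j [-33.6   9.7 -10.   69.8  -0.1  41.6] F [ 1.  -1.8 -0.7] w 0.0852 ff 0.0
travel [-0.0251 -0.3215 -0.5339]
rotz 0.0012
tiltfix [0.002  0.0021 0.    ]
[249.54113225 284.76599226]
```

View pics/w5.png

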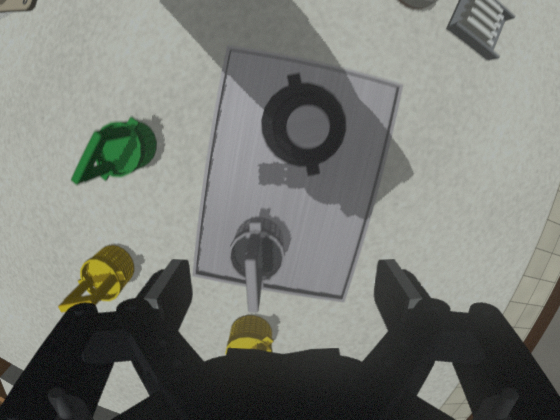

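The cap stands upright at (305,127) in the tray, and the strainer's bail runs along column ~253, rows 228–310. I'll measure the bar numerically.

```bash
python3 -c "
from h import *
c=load('w5'); g=cv2.cvtColor(c['pixels'],cv2.COLOR_RGB2GRAY)
d=np.array([np.cos(np.radians(-75)),np.sin(np.radians(-75)),0])*.028
m=np.array([.496,-.337,.119])
print(proj(c,m-d,True),proj(c,m+d,True))
for r in range(216,318,6): print(r,g[r,234:274:2])
"
```

```text
[248.122271  256.5095364] [250.99342118 310.43489413]
216 [141 146 144 140 146 143 141 143 144 131 133 118 112  92  95  98  98  96
 107 134]
222 [140 143 142 144 136  99  85 100  94 100  98  97  98  93  76  75  81  80
  74  82]
228 [142 139 115  93  90  75  81  79 130 138 139 141 138 118  67  69  76  73
  72  79]
234 [137  96  73  73 110 127 129 137 108  79  74  81  77  84  95  94  87  80
  74  66]
240 [110 129  91  76  72  78  76  71  68  68  66  65  64  69  63  57  55  58
  61  86]
246 [66 73 73 72 75 72 67 65 67 62 65 67 63 70 61 58 57 58 61 61]
252 [62 71 71 74 76 74 81 70 67 66 67 69 72 71 63 59 55 58 58 64]
258 [66 70 73 71 76 75 73 78 75 77 72 65 73 74 68 62 58 57 56 58]
264 [ 69  65  61  68  72  87 136 140 142 140 123  75  73  75  70  58  56  58
  57  59]
270 [132  95  65  66  74  74 131 141 143 141 129  84  64  69  65  59  58  54
  61  70]
276 [138 138 137 133 113  88 126 142 142 140 133  93  65  66  79  84  77  72
  80 118]
282 [121 113 101  85  77  74 112 138 140 139 136  99  66  69 109 127 131 138
 138 141]
288 [173 174 172 173 172 172 141 141 141 138 135 110  68  80 131 133 122 115
 104  91]
294 [168 173 172 171 169 172 152 135 140 140 139 117  71 117 174 174 171 172
 174 170]
300 [175 175 174 175 172 173 162 136 141 141 140 122  76 155 173 173 170 172
 172 172]
306 [172 166 165 171 173 172 167 136 140 141 139 128  96 168 171 174 169 170
 174 171]
312 [173 172 175 176 172 171 170 162 151 150 147 147 165 176 176 173 173 170
 172 171]
```

```bash
python3 -c "
from h import *
c=load('w5'); a=at(c,249.7,260.5,.119,True);b=at(c,252.2,311,.119,True); print(a,b,(a+b)/2,np.linalg.norm(a-b),np.degrees(np.arctan2(*(a-b)[1::-1]))); m=(a+b)/2
st((m[0],m[1],.267),105)
"
```

```text
[ 0.49089524 -0.31331054  0.119     ] [ 0.50446915 -0.36437111  0.119     ] [ 0.49768219 -0.33884083  0.119     ] 0.052834016373962074 104.8871454178236
t 9.57 pos [ 0.5023 -0.2566  0.3985] theta 104.79 tilt [ 0.0066 -0.0063] j [-33.6   9.7 -10.   69.8  -0.1  41.6] F [ 1.  -1.8 -0.7] w 0.0852 ff 0.0
travel [-0.0184 -0.3289 -0.5259]
rotz 0.0012
tiltfix [0.002  0.0021 0.    ]
```

Emit:
jog_arm(
  travel=[
    [-0.01,-0.15,-0.1],
    [-0.02,-0.3,-0.2],
    [-0.02,-0.34,-0.3],
    [-0.02,-0.34,-0.4],
    [-0.02,-0.34,-0.48],
    [-0.02,-0.34,-0.51],
    [-0.02,-0.34,-0.51],
    [-0.02,-0.34,-0.51],
  ],
  rot=[
    [0,0,0],
    [0,0,0],
    [0,0,0],
    [0,0,0],
    [0,0,0],
    [0,0,0],
    [0,0,0],
    [0,0,0],
  ],
)

```text
time_s: 10.23
eef_pos: [0.4964, -0.3375, 0.2666]
eef_rot: [0.609, 0.793, 0.0, -0.001]
contact_force: [0.9, 0.7, 1.0]
grip_width: 0.0858
finger_force: 0.0
```

```bash
python3 -c "
from h import *
c=snap('wrist','w6'); st((.497,-.338,.267),105)"
```

```text
t 10.28 pos [ 0.4969 -0.3379  0.2678] theta 104.97 tilt [ 0.0009 -0.0006] j [-40.4  19.3 -14.3  56.3   0.   34.7] F [ 0.3 -0.1  0.4] w 0.0853 ff 0.0
travel [ 0.0003 -0.0005 -0.0033]
rotz 0.0002
tiltfix [0.0002 0.0003 0.    ]
```

View pics/w6.png

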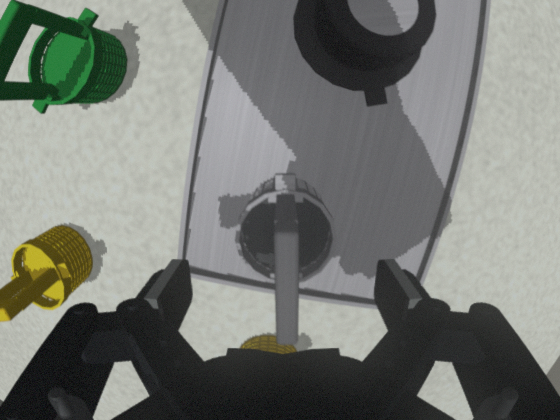

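The bar spans columns 275–299 and its near end is at row 345. It sits about 2.5 mm off the finger centre, so I'll shift and close.

Emit:
jog_arm(
  travel=[
    [0.01,0.0025,0],
    [0.01,0.0025,0],
    [0.01,0.0025,0],
    [0.01,0.0025,0],
    [0.01,0.0025,0],
    [0.01,0.0025,0],
    [0.01,0.0025,0],
    [0.01,0.0025,0],
  ],
  rot=[
    [0,0,0],
    [0,0,0],
    [0,0,0],
    [0,0,0],
    [0,0,0],
    [0,0,0],
    [0,0,0],
    [0,0,0],
  ],
  hand=1,
  squeeze=60,
)

```text
time_s: 10.95
eef_pos: [0.4988, -0.3375, 0.2672]
eef_rot: [0.609, 0.793, -0.0, -0.0]
contact_force: [-1.2, -0.7, 2.2]
grip_width: 0.0088
finger_force: 59.3
```

Emit:
jog_arm(
  travel=[
    [0,0,0],
    [0,0,0],
    [0,0,0],
    [0,0,0],
  ],
  rot=[
    [0,0,0],
    [0,0,0],
    [0,0,0],
    [0,0,0],
  ],
)

```text
time_s: 11.28
eef_pos: [0.4989, -0.3375, 0.2672]
eef_rot: [0.609, 0.793, -0.0, 0.0]
contact_force: [-2.8, -0.4, 3.7]
grip_width: 0.0087
finger_force: 59.5
```

```bash
python3 -c "
from h import *
c=snap('wrist','w7'); st((.497,-.338,.267),105)"
```

```text
t 11.33 pos [ 0.4989 -0.3375  0.2672] theta 104.93 tilt [-0.0003 -0.0004] j [-40.2  19.5 -14.1  56.4  -0.   34.8] F [-2.8 -0.6  4.4] w 0.0091 ff 59.5
travel [-0.0075 -0.0019 -0.0007]
rotz 0.0004
tiltfix [ 0.0001 -0.0001  0.    ]
```

Emit:
jog_arm(
  travel=[
    [0,0,0.03],
    [0,0,0.08],
    [0,0,0.16],
    [0,0,0.26],
    [0,0,0.38],
    [0,0,0.5],
    [0,0.06,0.62],
    [0,0.14,0.72],
  ],
  rot=[
    [0,0,0],
    [0,0,0],
    [0,0,0],
    [0,0,0],
    [0,0,0],
    [0,0,0],
    [0,0,0],
    [0,0,0.01],
  ],
)

```text
time_s: 12.0
eef_pos: [0.4992, -0.3031, 0.45]
eef_rot: [0.597, 0.802, 0.0, 0.002]
contact_force: [0.7, -0.5, -1.6]
grip_width: 0.0091
finger_force: 58.6
```

Emit:
jog_arm(
  travel=[
    [0.005,0.1,0.08],
    [0.01,0.2,0.14],
    [0.02,0.31,0.15],
    [0.03,0.42,0.15],
    [0.04,0.53,0.15],
    [0.05,0.64,0.15],
    [0.06,0.76,0.15],
    [0.07,0.88,0.15],
  ],
  rot=[
    [0,0,0.025],
    [0,0,0.05],
    [0,0,0.075],
    [0,0,0.1],
    [0,0,0.125],
    [0,0,0.15],
    [0,0,0.175],
    [0,0,0.2],
  ],
)

```text
time_s: 12.67
eef_pos: [0.5162, -0.0809, 0.4851]
eef_rot: [0.318, 0.948, 0.0, 0.0]
contact_force: [1.0, -0.5, -3.2]
grip_width: 0.0086
finger_force: 58.6
```

Emit:
jog_arm(
  travel=[
    [0.01,0.12,0],
    [0.02,0.24,0],
    [0.03,0.36,0],
    [0.04,0.48,0],
    [0.05,0.6,0],
    [0.05,0.7,0],
    [0.05,0.77,0],
    [0.05,0.8,0],
  ],
  rot=[
    [0,0,0.02],
    [0,0,0.04],
    [0,0,0.06],
    [0,0,0.08],
    [0,0,0.1],
    [0,0,0.1],
    [0,0,0.1],
    [0,0,0.1],
  ],
)

```text
time_s: 13.33
eef_pos: [0.5285, 0.1199, 0.485]
eef_rot: [0.166, 0.986, 0.001, 0.0]
contact_force: [-0.5, -1.2, -2.1]
grip_width: 0.0091
finger_force: 58.7
```

```bash
python3 -c "
from h import *
c=snap('wrist','w8'); st((.530,.2095,.48),161.9)"
```

```text
t 13.38 pos [0.5286 0.1199 0.4849] theta 160.92 tilt [0.0002 0.0017] j [ 5.9  5.5 -4.4 80.   0.1 25. ] F [ 0.   0.6 -1.4] w 0.0088 ff 58.7
travel [ 0.0056  0.3584 -0.0194]
rotz 0.0055
tiltfix [-0.0006  0.0001  0.    ]
```

Emit:
jog_arm(
  travel=[
    [0.003,0.1,0],
    [0.006,0.2,0],
    [0.006,0.3,0],
    [0.006,0.357,0],
    [0.006,0.357,-0.02],
    [0.006,0.357,-0.02],
    [0.006,0.357,-0.02],
  ],
  rot=[
    [0,0,0.005],
    [0,0,0.005],
    [0,0,0.005],
    [0,0,0.005],
    [0,0,0.005],
    [0,0,0.005],
    [0,0,0.005],
  ],
)

```text
time_s: 13.97
eef_pos: [0.5304, 0.2059, 0.4789]
eef_rot: [0.16, 0.987, -0.001, -0.001]
contact_force: [-0.1, -0.2, -2.1]
grip_width: 0.0086
finger_force: 58.8
```

```bash
python3 -c "
from h import *
c=snap('wrist','w9'); st((.530,.2093,.48),161.9)
a=c['pixels'][:,:,::-1][60:380,130:430]
cv2.imwrite('pics/w9c.png',np.clip(cv2.resize(a,None,fx=1.85,fy=1.85,interpolation=cv2.INTER_CUBIC).astype(float)*1.3,0,255))"
```

```text
t 14.02 pos [0.5305 0.2057 0.4792] theta 161.57 tilt [-0.0008 -0.0009] j [14.7  8.5 -1.8 79.8 -0.  33.1] F [-0.1 -0.5 -2.4] w 0.0089 ff 58.8
travel [-0.0018  0.0143  0.0033]
rotz 0.0018
tiltfix [ 0.0003 -0.0003  0.    ][ WARN:0@2.046] global loadsave.cpp:1063 imwrite_ Unsupported depth image for selected encoder is fallbacked to CV_8U.
```

View pics/w9c.png

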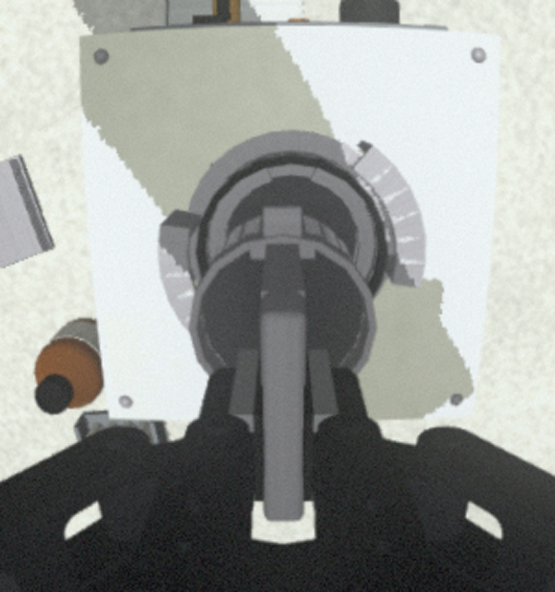

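The four screws are at crop pixels (101,57), (478,55), (456,399) and (125,402). The far lug's tip spans columns 264–303 at row 207.

```bash
python3 -c "
from h import *
c=load('w9'); f=lambda x,y:(130+x/1.85,60+y/1.85)
S=[at(c,*f(*p),.14,True) for p in((101,57),(478,55),(456,399),(125,402))]
m=np.mean(S,0);print(m)
for i in range(4):
  d=S[i]-S[i-1]; print(np.linalg.norm(d),np.degrees(np.arctan2(d[1],d[0]))%90)
zo=.4792-.2672+.004
L=at(c,*f(283.5,207),zo+.05,True); th=np.radians(161.57); X=np.array([np.cos(th),np.sin(th)]); Y=np.array([np.sin(th),-np.cos(th)])
T=np.array([.5305,.2057])
print('lug rel TCP along x,y',(L[:2]-T)@X,(L[:2]-T)@Y); 
for y in(300,500):
  b=at(c,*f(283,y),zo+.115,True); print((b[:2]-T)@X,(b[:2]-T)@Y)
e=at(c,*f(283,520),zo+.115,True); print('bar near end',(e[:2]-T)@X,'far', (at(c,*f(283,313),zo+.115,True)[:2]-T)@X)
"
```

```text
[0.53090265 0.20914118 0.14      ]
0.19639879324424983 71.79337203876841
0.19606411542963398 72.06361143352778
0.1962229266233581 71.99531482719571
0.19675661908239525 72.11422847883284
lug rel TCP along x,y 0.03880249916332817 -0.00043587863666567916
0.030606875508929328 -0.0005257628254873303
-0.020605440061329354 -0.0004892755643394805
bar near end -0.02701893429924961 far 0.027753657516702494
```

Emit:
jog_arm(
  travel=[
    [0,0,0],
    [0,0,0],
    [0,0,-0.05],
    [0,0,-0.1],
    [0,0,-0.1],
    [0,0,-0.1],
  ],
  rot=[
    [0,0,0.0015],
    [0,0,0.0015],
    [0,0,0.0015],
    [0,0,0.0015],
    [0,0,0.0015],
    [0,0,0.0015],
  ],
)

```text
time_s: 14.52
eef_pos: [0.5302, 0.2063, 0.4539]
eef_rot: [0.158, 0.988, -0.0, -0.001]
contact_force: [0.5, 0.6, -1.5]
grip_width: 0.0091
finger_force: 58.7
```

```bash
python3 -c "
from h import *
st((.5307,.2092,.390),162)"
```

```text
t 14.52 pos [0.5302 0.2063 0.4539] theta 161.87 tilt [-0.0018 -0.0005] j [14.8  8.9 -4.2 77.  -0.  32.9] F [ 0.5  0.6 -1.5] w 0.0091 ff 58.7
travel [ 0.0019  0.0114 -0.2556]
rotz 0.0007
tiltfix [ 0.0002 -0.0006  0.    ]
```

Emit:
jog_arm(
  travel=[
    [0.002,0.011,0],
    [0.002,0.011,-0.04],
    [0.002,0.011,-0.1],
    [0.002,0.011,-0.16],
    [0.002,0.011,-0.21],
    [0.002,0.011,-0.24],
    [0.002,0.011,-0.24],
    [0.002,0.011,-0.24],
  ],
  rot=[
    [0,0,0.001],
    [0,0,0.001],
    [0,0,0.001],
    [0,0,0.001],
    [0,0,0.001],
    [0,0,0.001],
    [0,0,0.001],
    [0,0,0.001],
  ],
)

```text
time_s: 15.18
eef_pos: [0.531, 0.2096, 0.3944]
eef_rot: [0.156, 0.988, -0.0, -0.0]
contact_force: [0.3, -0.3, -2.0]
grip_width: 0.0088
finger_force: 58.7
```

```bash
python3 -c "
from h import *
st((.5307,.2092,.3642),162)"
```

```text
t 15.18 pos [0.531  0.2096 0.3944] theta 162.09 tilt [-0.0004 -0.0001] j [15.1 10.7 -9.3 70.   0.  33. ] F [ 0.3 -0.3 -2. ] w 0.0088 ff 58.7
travel [-0.0011 -0.0017 -0.1206]
rotz -0.0005
tiltfix [ 0.     -0.0001  0.    ]
```

Well aligned. I'll lower it through the gaps gently to just above the ledge.

Emit:
jog_arm(
  travel=[
    [0,0,-0.02],
    [0,0,-0.04],
    [0,0,-0.06],
    [0,0,-0.075],
    [0,0,-0.09],
    [0,0,-0.09],
  ],
  rot=[
    [0,0,0],
    [0,0,0],
    [0,0,0],
    [0,0,0],
    [0,0,0],
    [0,0,0],
  ],
)

```text
time_s: 15.68
eef_pos: [0.5306, 0.2095, 0.3708]
eef_rot: [0.156, 0.988, -0.0, -0.001]
contact_force: [0.1, 0.6, -1.8]
grip_width: 0.0092
finger_force: 58.8
```

Emit:
jog_arm(
  travel=[
    [0,0,-0.01],
    [0,0,-0.02],
    [0,0,-0.026],
    [0,0,-0.026],
  ],
  rot=[
    [0,0,0],
    [0,0,0],
    [0,0,0],
    [0,0,0],
  ],
)

```text
time_s: 16.02
eef_pos: [0.5308, 0.2096, 0.3651]
eef_rot: [0.156, 0.988, -0.0, -0.0]
contact_force: [0.4, -0.6, -2.1]
grip_width: 0.0085
finger_force: 58.8
```

Emit:
jog_arm(
  travel=[
    [0,0,-0.002],
    [0,0,-0.002],
    [0,0,-0.002],
    [0,0,-0.002],
    [0,0,-0.002],
    [0,0,-0.002],
    [0,0,-0.002],
    [0,0,-0.002],
  ],
  rot=[
    [0,0,-0.03],
    [0,0,-0.06],
    [0,0,-0.095],
    [0,0,-0.13],
    [0,0,-0.165],
    [0,0,-0.2],
    [0,0,-0.235],
    [0,0,-0.27],
  ],
)

```text
time_s: 16.68
eef_pos: [0.531, 0.2096, 0.3652]
eef_rot: [0.551, 0.835, 0.0, 0.0]
contact_force: [-0.1, 0.5, -1.2]
grip_width: 0.0089
finger_force: 58.9
```

```bash
python3 -c "
from h import *
st((.5307,.2092,.3602),102); print(bot.read_state()['torque'])"
```

```text
t 16.68 pos [0.531  0.2096 0.3652] theta 113.18 tilt [0.0003 0.0001] j [ 15.1  11.7 -11.6  66.6   0.   81.9] F [-0.1  0.5 -1.2] w 0.0089 ff 58.9
travel [-0.0014 -0.0016 -0.0198]
rotz -0.0621
tiltfix [-0.      0.0001  0.    ]
[-0.02128453 -0.01759593  0.00130175]
```

Emit:
jog_arm(
  travel=[
    [0,0,0],
    [0,0,0],
    [0,0,0],
    [0,0,0],
    [0,0,0],
  ],
  rot=[
    [0,0,-0.025],
    [0,0,-0.045],
    [0,0,-0.062],
    [0,0,-0.062],
    [0,0,-0.062],
  ],
)

```text
time_s: 17.1
eef_pos: [0.531, 0.2096, 0.3651]
eef_rot: [0.627, 0.779, 0.0, 0.0]
contact_force: [0.3, -0.4, -2.5]
grip_width: 0.009
finger_force: 58.8
```

```bash
python3 -c "
from h import *
st((.5307,.2092,.3602),102); print(bot.read_state()['torque'])"
```

```text
t 17.1 pos [0.531  0.2096 0.3651] theta 102.41 tilt [0.0003 0.0001] j [ 15.1  11.7 -11.6  66.6   0.   92.6] F [ 0.3 -0.4 -2.5] w 0.009 ff 58.8
travel [-0.0012 -0.0016 -0.0196]
rotz -0.0023
tiltfix [-0.      0.0001  0.    ]
[ 0.0175154  -0.0046868   0.01143385]
```

Emit:
jog_arm(
  travel=[
    [0,0,0],
    [0,0,0],
    [0,0,0],
    [0,0,0],
    [0,0,0],
  ],
  rot=[
    [0,0,-0.006],
    [0,0,-0.012],
    [0,0,-0.017],
    [0,0,-0.017],
    [0,0,-0.017],
  ],
)

```text
time_s: 17.52
eef_pos: [0.531, 0.2096, 0.365]
eef_rot: [0.648, 0.762, -0.0, 0.0]
contact_force: [0.3, -0.5, -2.0]
grip_width: 0.0089
finger_force: 58.8
```

```bash
python3 -c "
from h import *
st((.5307,.2092,.3602),102); print(bot.read_state()['torque'])"
```

```text
t 17.52 pos [0.531  0.2096 0.365 ] theta 99.28 tilt [-0. -0.] j [ 15.1  11.8 -11.6  66.6  -0.   95.8] F [ 0.3 -0.5 -2. ] w 0.0089 ff 58.8
travel [-0.0011 -0.0016 -0.019 ]
rotz 0.0151
tiltfix [ 0. -0.  0.]
[ 0.0149942   0.02580857 -0.0203406 ]
```

Emit:
jog_arm(
  travel=[
    [0,0,0],
    [0,0,0],
    [0,0,0],
    [0,0,0],
    [0,0,0],
  ],
  rot=[
    [0,0,-0.005],
    [0,0,-0.01],
    [0,0,-0.015],
    [0,0,-0.02],
    [0,0,-0.02],
  ],
)

```text
time_s: 17.93
eef_pos: [0.5305, 0.2096, 0.3648]
eef_rot: [0.671, 0.741, -0.0, -0.001]
contact_force: [-1.6, -0.1, -0.8]
grip_width: 0.0089
finger_force: 59.0
```

```bash
python3 -c "
from h import *
st((.5307,.2092,.3602),102); print(bot.read_state()['torque'])"
```

```text
t 17.93 pos [0.5305 0.2096 0.3648] theta 95.64 tilt [-0.0014  0.    ] j [ 15.1  11.8 -11.7  66.7   0.   99.4] F [-1.6 -0.1 -0.8] w 0.0089 ff 59.0
travel [ 0.0007 -0.0016 -0.0185]
rotz 0.0353
tiltfix [-0.     -0.0005 -0.    ]
[-0.00176125  0.51428381  0.12011477]
```

The lugs have met the stops. I'll ease back about 4° and lower into the notches.

Emit:
jog_arm(
  travel=[
    [0,0,0],
    [0,0,0],
    [0,0,0],
    [0,0,-0.006],
    [0,0,-0.012],
    [0,0,-0.018],
    [0,0,-0.022],
    [0,0,-0.022],
  ],
  rot=[
    [0,0,0.01],
    [0,0,0.024],
    [0,0,0.024],
    [0,0,0.024],
    [0,0,0.024],
    [0,0,0.024],
    [0,0,0.024],
    [0,0,0.024],
  ],
)

```text
time_s: 18.6
eef_pos: [0.531, 0.2096, 0.3601]
eef_rot: [0.643, 0.766, 0.0, 0.0]
contact_force: [-1.0, -0.7, 2.0]
grip_width: 0.0089
finger_force: 59.4
```

```bash
python3 -c "
from h import *
st((.5307,.2092,.3602),102); print(bot.read_state()['torque'])"
```

```text
t 18.6 pos [0.531  0.2096 0.3601] theta 99.97 tilt [0.0005 0.    ] j [ 15.1  11.9 -12.   66.   -0.   95.1] F [-1.  -0.7  2. ] w 0.0089 ff 59.4
travel [-0.0013 -0.0015  0.0006]
rotz 0.0113
tiltfix [-0.      0.0002  0.    ]
[-0.05502371  0.31432924  0.03636091]
```

Emit:
jog_arm(
  travel=[
    [0,0,0],
    [0,0,0],
    [0,0,0],
    [0,0,0],
    [0,0,0],
    [0,0,0],
  ],
  rot=[
    [0,0,0],
    [0,0,0],
    [0,0,0],
    [0,0,0],
    [0,0,0],
    [0,0,0],
  ],
  hand=0,
)

```text
time_s: 19.1
eef_pos: [0.531, 0.2096, 0.3594]
eef_rot: [0.643, 0.766, 0.0, -0.0]
contact_force: [-1.0, -0.0, -0.1]
grip_width: 0.043
finger_force: 0.0
```

Emit:
jog_arm(
  travel=[
    [0,0,0.02],
    [0,0,0.06],
    [0,0,0.14],
    [0,0,0.24],
    [0,0,0.34],
    [0,0,0.42],
    [0,-0.1,0.42],
    [0,-0.2,0.42],
  ],
  rot=[
    [0,0,0],
    [0,0,0],
    [0,0,0],
    [0,0,0],
    [0,0,0],
    [0,0,0],
    [0,0,0],
    [0,0,0],
  ],
)

```text
time_s: 19.77
eef_pos: [0.5315, 0.16, 0.468]
eef_rot: [0.642, 0.767, 0.002, 0.002]
contact_force: [-0.4, -0.2, 0.7]
grip_width: 0.0427
finger_force: 0.0
```

Emit:
jog_arm(
  travel=[
    [0,-0.15,0],
    [0,-0.15,0],
    [0,-0.15,0],
    [0,-0.15,0],
  ],
  rot=[
    [0,0,0],
    [0,0,0],
    [0,0,0],
    [0,0,0],
  ],
)

```text
time_s: 20.1
eef_pos: [0.531, 0.122, 0.4653]
eef_rot: [0.643, 0.766, 0.001, 0.0]
contact_force: [0.1, -0.0, -0.1]
grip_width: 0.0426
finger_force: 0.0
```

```bash
python3 -c "
from h import *
c=snap('wrist','w10'); st()
A=np.array([.5309,.2092])
g=cv2.cvtColor(c['pixels'],cv2.COLOR_RGB2GRAY)
z=.097+.115
# rectify: sample horizontal plane at bail-top height, orient tank frame
n=41; ax=np.linspace(-.05,.05,n)
im=np.zeros((n,n),np.float32)
for i,a in enumerate(ax):
  for j,b in enumerate(ax):
    u,v=proj(c,np.array([A[0]-a,A[1]-b,z]),True); im[i,j]=g[int(round(v)),int(round(u))] if 0<=v<420 and 0<=u<560 else 0
for r in im[::2]: print(' '.join('%3d'%x for x in r))
"
```

```text
t 20.15 pos [0.531  0.1225 0.4651] theta 100.0 tilt [0.0008 0.0005] j [ 6.2  6.2 -6.  77.7  0.  86.2] F [-1.2 -0.  -0.3] w 0.0425 ff 0.0
180 179 180 182 180 181 178 179 178 179 180 180 178 179 180 180 180 180 181 180 179 180 179 177 177 179 177 139 139 135 136 136 136 135 136 139 133 131 134 135 136
179 181 177 179 179 181 179 179 178 179 179 178 177 179 179 180 179 177 178 178 178 178 179 179 178 178 177 178 139 137 137 136 135 134 139 136 134 133 132 134 135
177 182 179 179 176 180 178 178 180 180 180 177 177 179 181 180 178 179 180 177 179 176 173 176 177 176 176 177 135 136 135 131 136 136 136 131 134 134 132 136 130
180 177 180 178 179 177 179 177 179 176 179 178 180 176 168 148 119 111  72  62  59  56  56  63  74  78 140 150 140 117 132 133 134 135 133 136 132 133 134 132 134
178 178 180 180 179 178 179 178 178 182 177 170 140  62  57  57  66 105  86 131 117 145  73  70  72  79  79  54  54  66  92  99 107 133 132 134 132 131 116 129 133
178 178 152 147 154 144 157 178 181 165 120  60  57 103  87 149 148 146 152 150 152 163 128 145 147 155 146 141  81  83  50  45  93  98 102 113
[... 1780 characters left out ...]
  51  48  89 102  98 119 138 136 129 102 125
181 178 183 172 176 181 180 178 180 179 174 157 147  96  57  56  61  76  72  65  84  90 105 107  99 100  80  52  54  96  96 100 102 107 135 138 135 135 136 134 134
179 179 177 180 181 177 182 179 180 179 179 180 179 164 156 156 147 149  79  82  68  60  59  58  91 151 155 160 155 159 111 131 138 134 137 133 135 135 134 136 135
179 177 181 178 179 178 179 178 179 180 181 177 179 179 176 180 181 179 158 159 159 158 158 163 160 164 163 178 180 177 136 134 133 134 136 136 134 135 134 136 132
179 178 179 181 180 180 180 182 179 179 179 179 181 181 179 179 178 178 179 178 180 180 178 179 179 179 178 180 177 177 138 137 137 134 135 134 136 136 135 134 135
```

The plane sampled at seated height shows the bail centred on the neck, 55 mm long and at about 100° yaw. The strainer is seated and the arm is clear, so I'll hand in.

```bash
python3 -c "
from cell import bot
print(bot.sign_off())"
```

```text
the job is handed in; nothing more can be done
None
```

The job is handed in: the cap stands flange down in the tray, the strainer sits locked in the open neck with its lugs in the notches, and it took about 20 s of the 72 s allowed.

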